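# Return the missing spanner to its nest in the tool drawer

## Task

The low grey tool chest has a foam inlay in its drawer, in which one spanner of the set is missing. Pull the drawer out to its stop, pick from the three spanners on the bench the one whose length fits the empty nest, lay it fully down in the nest and push the drawer shut. Leave the other two spanners lying where they are.

Things in the scene. Friction and masses are not known exactly. Their poses are not given: they have to be found in the camera images.
- tool_chest: Low grey steel chest with one drawer, fixed on the bench by the right-hand wall, 290 wide, 210 deep, 90 mm high, its drawer facing to the robot's left. Origin: centre of its underside; x points from its front to its back, y along its width, z up. With the drawer at its stop the empty nest's middle line is 70 mm out from the chest's front edge.
- tool_drawer (a joint): Slide of the chest's only drawer, in m: 0 = shut, grows as it is pulled out, rigid stop at 0.140. About 2 N of friction; it stays where it is left. It may start a few mm open.
- drawer_handle (a point): Middle of the drawer's steel bar handle: a horizontal round bar, 11 mm thick and 130 mm long, 35 mm out from the drawer front, its middle 34 mm below the chest's top. Axes as the drawer's: x points into the chest (the drawer opens along -x), y along the bar and across the drawer, z up.
- drawer_front (a point): Point on the outer face of the drawer front, right behind the middle of the handle. The front panel is 12 mm thick; its upper edge is 22 mm above this point and 12 mm below the chest's top. Same axes as the drawer.
- nest (a point): Middle of the floor of the empty nest, the middle one of three in the drawer's foam inlay. It runs along y of the drawer, is 10 mm deep, 175 mm long in all, and follows the outline of a 170 mm spanner with 2.5 mm clearance all round: jaw end at +y, ring end at -y. Floor 30 mm above the bench. The two neighbouring nests hold a 150 and a 190 mm spanner, fixed. Axes as the drawer's.
- nest_jaw_end (a point): Point on the nest's middle line, at floor height, 60 mm from its middle toward the jaw end. A groove 46 mm wide along y, as deep as the nests, crosses them all at the middle, so that fingers can reach down both sides of the shank; the neighbours' shanks begin 39 mm to either side of the nest's middle. The drawer's side walls end 32 mm above the nest floor, its front panel 48 mm above.
- spanner_short: Steel combination spanner, 150 mm long, lying loose on the bench. Origin: middle of its length, on its underside. x points along it to the open jaw (jaw head 33 mm wide, ring head 24 mm), z up. Heads 11 mm thick, shank 12 mm wide and 8 mm thick (1.5 to 9.5 mm above the underside). 0.09 kg.
- spanner_middle: The same kind of spanner, 170 mm long; jaw head 37 mm, ring head 27 mm, shank 13.6 mm wide, thickness as the short one's. Same origin and axes. 0.12 kg.
- spanner_long: The same kind of spanner, 190 mm long; jaw head 42 mm, ring head 30 mm, shank 15.2 mm wide, thickness as the short one's. Same origin and axes. 0.16 kg.
- spanner_middle_jaw (a point): Point on the underside of the 170 mm spanner, on its middle line, 60 mm from its middle toward the open jaw.

How it is judged:
On the way, in this order (a step that is already met when the one before it is completed fails the run):
1. the drawer is pulled out to its stop (to within 6 mm) (value of joint tool_drawer above 0.134 m), for 0.1 s.
2. the 170 mm spanner lies fully down in the empty nest, jaw at the jaw end, and is let go, the drawer still well out (value of joint tool_drawer above 0.1 m and horizontal distance between spanner_middle and nest below 0.006 m and horizontal distance between spanner_middle_jaw and nest_jaw_end below 0.007 m and z of spanner_middle in the frame of nest below 0.003 m and contact force between the fingers and spanner_middle below 0.1 N), for 0.2 s.
At the end, for the whole second after the job is handed in: The drawer is shut to within 5 mm; the 170 mm spanner lies flat and at rest in its nest (middle within 6 mm, jaw end within 7 mm, underside less than 3 mm above the nest floor); the other two spanners are within 25 mm of where they lay (value of joint tool_drawer below 0.005 m and horizontal distance between spanner_middle and nest below 0.006 m and horizontal distance between spanner_middle_jaw and nest_jaw_end below 0.007 m and z of spanner_middle in the frame of nest below 0.003 m and angle between spanner_middle's own z axis and vertical below 0.06 rad and linear speed of spanner_middle below 0.02 m/s and distance of each of spanner_short, spanner_long from where it was at the start of the episode below 0.025 m); the robot touches nothing.
It also fails if it takes over 69 s, if anything falls off the work surface, if the arm or the gripper's body presses on something with over 40 N, if the wrist force passes 120 N, or if a joint passes its speed limit or range.

## Robot

A 6-joint arm with a two-finger parallel gripper is mounted at the origin on the work surface; the furniture and walls round the work are solid. World frame = base frame: x ahead of the robot, y to its left, z up, the work surface at z = 0. Lengths are in m, angles in rad, forces in N, time in s.
With the tool pointing down it reaches from about 0.35 to 0.975 m from the base axis. Payload 4.9 kg.
Tool frame: the origin (TCP) lies at the very end of the fingers, on their centre line; the grasp point (between the pads) lies 19 mm behind it (ctrl.grasp_offset is the distance from the TCP to the grasp point, in m); z points along the fingers, y is the line along which they close (so a half turn about z gives the same grasp; the last joint's range is limited). The gripper opens to 85 mm and grips with 20 to 120 N. Pads are 22 mm wide; open, the fingers measure 114 mm over their backs; the gripper's body (76 mm by 85 mm) begins 54 mm behind the grasp point. The pads swing forward as they close: fully open they stand 13 mm farther back than shut.
Start: joints at [1.025, 0.053, 1.613, -0, 1.476, -0.119], TCP at [0.259, 0.569, 0.231] pointing down, gripper open.
Joint ranges: [-3.01, 3.01], [-1.01, 2.22], [0.06, 2.58], [-1.02, 4.17], [0.09, 2.62], [-3.14, 3.14]. Speed limits (rad/s): [2.57, 2.57, 3.14, 3.14, 3.14, 3.14].

## Interface

Orientations are given as a rotation vector (axis times angle).
In Python, from station import ctrl, optics gives the robot as it stands.
- The arm moves only by the shell command python3 -m handwheel 'ROWS' [OPENING] [FORCE]. ROWS is JSON, a list of rows, each an object of numbers: "tx", "ty", "tz": the shift along the tool's x, y, z in mm; "roll": the turn about the tool's z in rad. A call has 1 to 12 rows; each row shifts and turns the commanded pose from where the row before left it, along the tool's axes as they then stand; what a row does not reach is not made up. A row lasts 1/12 s, in which the tool goes at most 41.7 mm and 7.16 degrees, less where a joint would pass 70% of its speed; a pose out of reach is approached as far as the arm can. A call with a gripper value outside its range is refused whole. OPENING is the finger opening in mm, from 0 to 85.4, set as the call begins (- or left out, the last holds). The fingers move at their own pace and stop on an object; FORCE is the grip in N (left out, the last holds). Time passes only in rows, so rows that do not move let the fingers close. It gives the time, the measured TCP pose, the force, the opening and the grip force at its end, in the units of the state.
- ctrl.get_obs(): the state, without advancing time (a new reading comes with each control period).
- optics.get_image(name): name is "side" or "top"; returns (picture, depth): 420x560x3 uint8, red, green, blue; 420x560 float32, m along the optical axis (not along the pixel's ray), 0 where there is no reading.
- optics.camera_params(name): a dict with "mtx" (3x3 intrinsics, pixels), "k1" (the pictures are not rectified: a ray, as slopes to the right and down, at radius r is drawn at 1 + k1 r^2 times it, then the intrinsics apply), "extrinsics" (4x4, takes a point from camera to world coordinates). Camera axes: x right, y down, z forward; pixel columns grow to the right and rows downward; lengths in m; the calibration is good to about 2 mm. A picture is of the moment at which its call begins. camera_params takes no time and is no camera call.
- ctrl.finish_job(): hands the job in; it is judged then, once.
The state is a dict: "t": time; "q": joint angles; "dq": joint speeds; "effort": joint torques, N m; "tool_pos": TCP position; "tool_rot": TCP orientation; "contact_force": force on the tool from outside, world axes, zero at the start; "wrist_torque": the same for the moment, N m; "opening": finger opening in m; "grip_force": force on a finger pad.
Only numpy, scipy, OpenCV 4.12 (cv2) and the standard library are available. Lean on these libraries where they do the work, as an engineer would, in place of code of your own. Each camera call takes 0.05 s, during which the arm holds its last target. There are 200 camera calls.

## Working session

There is one attempt and no reset: what is moved stays moved. The work goes in short steps, Python scripts to look and compute and a shell command to move; the robot and the scene stay as the last step left them, time stands still between calls to the robot, and variables do not carry over. Pictures are saved under pics/ and viewed, at most 10 in all, crops included, and the job is handed in when it is done.

```bash
mkdir -p pics; ls; cat > h.py <<'E'
import numpy as np, cv2
from station import ctrl, optics
from scipy.spatial.transform import Rotation as R
def snap(name,fn=None):
    im,d=optics.get_image(name)
    np.savez('last_'+name,im=im,d=d)
    if fn: cv2.imwrite('pics/'+fn,im[:,:,::-1])
    return im,d
def load(name):
    z=np.load('last_'+name+'.npz'); return z['im'],z['d']
def ray(name,u,v):
    p=optics.camera_params(name); K=np.array(p['mtx'],float); 
    xy=np.array([(u-K[0,2])/K[0,0],(v-K[1,2])/K[1,1]]); s=xy.copy()
    for _ in range(20): s=xy/(1+p['k1']*(s@s))
    return np.r_[s,1],np.array(p['extrinsics'])
def at_z(name,u,v,z):
    r,T=ray(name,u,v); d=T[:3,:3]@r; o=T[:3,3]
    return o+d*(z-o[2])/d[2]
def at_d(name,u,v,dep):
    r,T=ray(name,u,v); return T[:3,:3]@r*dep+T[:3,3]
def proj(name,P):
    p=optics.camera_params(name); K=np.array(p['mtx'],float);T=np.array(p['extrinsics'])
    c=T[:3,:3].T@(np.array(P)-T[:3,3]); s=c[:2]/c[2]; s=s*(1+p['k1']*(s@s))
    return K[:2,:2]@s+K[:2,2]
E
python3 - <<'E'
from h import *
snap('top','top0.png'); snap('side','side0.png')
for n in ('top','side'): print(optics.camera_params(n))
o=ctrl.get_obs(); print(o); print(R.from_rotvec(o['tool_rot']).as_matrix().round(3))
E
```

```text
pics
{'mtx': array([[495.93868117,   0.        , 265.58686471],
       [  0.        , 495.93868117, 205.01502606],
       [  0.        ,   0.        ,   1.        ]]), 'k1': -0.08438182252290373, 'extrinsics': array([[-0.16720661, -0.96292949,  0.21168075,  0.38385062],
       [-0.98592117,  0.16356484, -0.03472744, -0.15900263],
       [-0.00118345, -0.21450719, -0.97672169,  0.95550405],
       [ 0.        ,  0.        ,  0.        ,  1.        ]])}
{'mtx': array([[441.27625774,   0.        , 273.73892902],
       [  0.        , 441.27625774, 209.34012821],
       [  0.        ,   0.        ,   1.        ]]), 'k1': -0.08973411397508108, 'extrinsics': array([[-0.39289711,  0.6730008 , -0.62665923,  1.21270413],
       [ 0.91958023,  0.28605013, -0.26934646,  0.11633302],
       [-0.00201443, -0.68208889, -0.7312665 ,  0.81361911],
       [ 0.        ,  0.        ,  0.        ,  1.        ]])}
{'t': 0.1, 'q': array([ 1.02499462e+00,  5.33402615e-02,  1.61414030e+00,  3.46524440e-05,
        1.47604405e+00, -1.18987106e-01]), 'dq': array([ 0.00085018, -0.00057923, -0.00410564, -0.00072682, -0.0007385 ,
       -0.00082898]), 'effort': array([ 4.60406427e-04, -3.94899201e+01, -3.71366107e+01, -1.65447309e-04,
        3.82262937e-03,  1.72535420e-05]), 'tool_pos': array([0.25841988, 0.5684494 , 0.23016513]), 'tool_rot': array([-6.65225835e-01, -3.06967513e+00,  2.85033034e-03]), 'contact_force': array([-1.01820038,  0.76932041,  0.3439676 ]), 'wrist_torque': array([-0.01093641, -0.04014155,  0.00046988]), 'grip_force': 0.0, 'opening': 0.0855799981677871}
[[-0.91   0.414 -0.001]
 [ 0.414  0.91  -0.002]
 [ 0.    -0.002 -1.   ]]
```

View pics/top0.png

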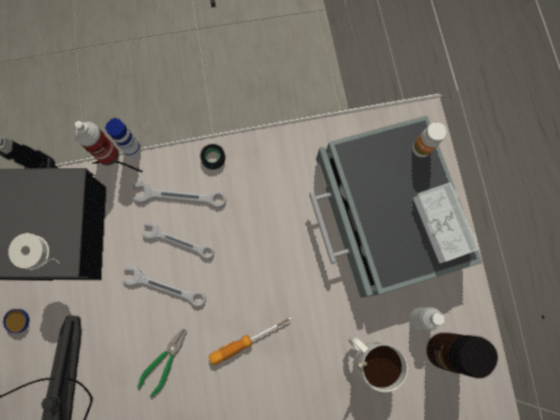

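View pics/side0.png

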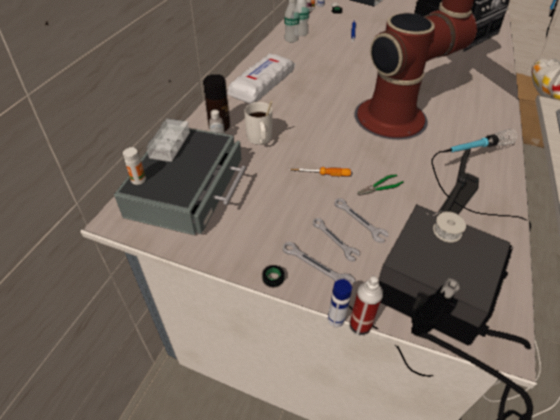

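The top view shows the chest (corners about (330,140), (425,118), (480,262), (370,295)) with its handle bar from (314,195) to (334,262). Three spanners lie at (180,196), (178,241) and (165,287). I'll enlarge both areas.

```bash
python3 - <<'E'
from h import *
im,_=load('top')
cv2.imwrite('pics/c1.png',cv2.resize(im[170:320,115:240,::-1],None,fx=4,fy=4,interpolation=cv2.INTER_CUBIC))
cv2.imwrite('pics/c2.png',cv2.resize(im[110:305,300:490,::-1],None,fx=3,fy=3,interpolation=cv2.INTER_CUBIC))
E
```

```text
(no output)
```

View pics/c1.png

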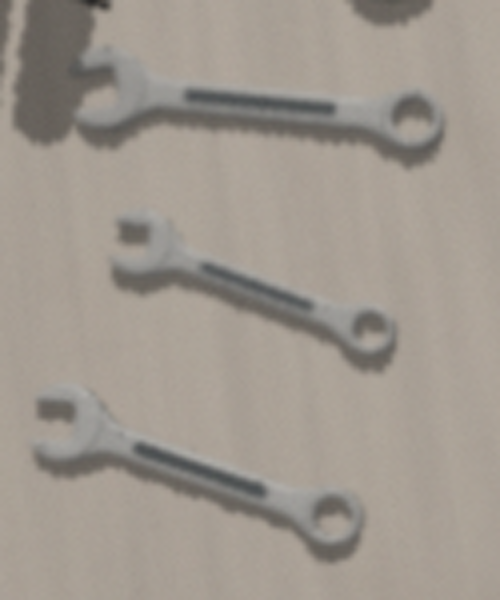

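View pics/c2.png

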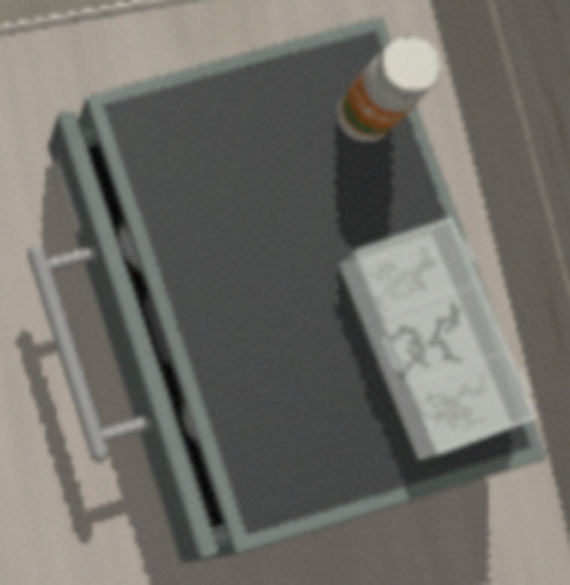

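The crops show the bottom spanner with its inlay strip from (135,447) to (265,491), ring centre (333,515), and jaw tips (38,405) and (35,450). The chest's top corners in c2 are (88,100), (382,22), (540,455) and (240,548), and the bar ends are (35,248) and (98,455).

```bash
python3 - <<'E'
from h import *
c1=lambda x,y,z: at_z('top',115+(x+.5)/4-.5,170+(y+.5)/4-.5,z)
c2=lambda x,y,z: at_z('top',300+(x+.5)/3-.5,110+(y+.5)/3-.5,z)
for n,a,b,r,jt in (('L',(186,95),(336,108),(411,120),[(78,68),(78,125)]),('S',(202,266),(312,306),(372,330),[(115,217),(113,268)]),('M',(135,447),(265,491),(333,516),[(38,405),(35,453)])):
    A,B=c1(*a,.0095),c1(*b,.0095); C=c1(*r,.011)
    d=(A-B)[:2]; d/=np.linalg.norm(d); 
    J=[c1(*q,.011)[:2] for q in jt]
    jm=c1(*np.mean(jt,0),.011)[:2]
    d2=(jm-C[:2]); d2/=np.linalg.norm(d2)
    print(n,'strip mid',((A+B)/2).round(4),'yaw strip %.3f ring-jaw %.3f'%(np.arctan2(d[1],d[0]),np.arctan2(d2[1],d2[0])),'ringc->jawtip',[(round((j-C[:2])@d,4)) for j in J],'C',C.round(4))
P=[c2(*q,.09) for q in ((88,100),(382,22),(540,455),(240,548))]
print(np.round(P,4)); 
for i in range(4): e=P[(i+1)%4]-P[i]; print(np.linalg.norm(e).round(4), np.arctan2(e[1],e[0]).round(4))
H=[c2(*q,.0615) for q in ((36,248),(98,455))]; print('bar',np.round(H,4),np.mean(H,0).round(4),np.linalg.norm(H[1]-H[0]),np.arctan2(*(H[1]-H[0])[[1,0]]))
F=[c2(*q,.078) for q in ((62,117),(207,555))];print('front upper outer edge',np.round(F,4), np.linalg.norm(F[1]-F[0]))
im,d=load('top')
for u,v in ((165,287),(325,225),(324,229),(400,200),(250,250)): print(u,v,at_d('top',u,v,d[v,u]).round(4))
E
```

```text
L strip mid [ 0.637  -0.0297  0.0095] yaw strip 1.314 ring-jaw 1.330 ringc->jawtip [np.float64(0.1675), np.float64(0.1633)] C [ 0.615  -0.1014  0.011 ]
S strip mid [ 0.5466 -0.0158  0.0095] yaw strip 1.059 ring-jaw 1.081 ringc->jawtip [np.float64(0.1378), np.float64(0.129)] C [ 0.5161 -0.0678  0.011 ]
M strip mid [0.4643 0.0227 0.0095] yaw strip 1.090 ring-jaw 1.130 ringc->jawtip [np.float64(0.1519), np.float64(0.1451)] C [ 0.4321 -0.0369  0.011 ]
[[ 0.6672 -0.3245  0.09  ]
 [ 0.6877 -0.5176  0.09  ]
 [ 0.4071 -0.5468  0.09  ]
 [ 0.3857 -0.3587  0.09  ]]
0.1942 -1.4647
0.2821 -3.0379
0.1893 1.6841
0.2835 0.1208
bar [[ 0.587  -0.2792  0.0615]
 [ 0.4548 -0.2922  0.0615]] [ 0.5209 -0.2857  0.0615] 0.13286868507449376 -3.0438280988451814
front upper outer edge [[ 0.6629 -0.3086  0.078 ]
 [ 0.3851 -0.3414  0.078 ]] 0.27964154449417744
165 287 [0.4636 0.0213 0.0129]
325 225 [ 0.5317 -0.3007  0.0015]
324 229 [ 0.5156 -0.2887  0.0604]
400 200 [ 0.5399 -0.4298  0.0907]
250 250 [ 5.081e-01 -1.483e-01 -3.000e-04]
```

The bottom spanner is the 170 mm one. The tool needs to roll by +2.605 and come over the handle at (0.521,-0.286). I'll rise and travel first.

```bash
python3 - <<'E'
from h import *
im,d=load('top')
for u,v in ((50,200),(28,250),(95,145),(430,140)): print(u,v,at_d('top',u,v,d[v,u]).round(3))
E
python3 -m handwheel '[{"tz":-35},{"tz":-35},{"tz":-30},{"roll":0.12},{"roll":0.12},{"roll":0.12},{"roll":0.12},{"roll":0.12},{"roll":0.12},{"roll":0.12},{"roll":0.12}]'
python3 -m handwheel '[{"roll":0.12},{"roll":0.12},{"roll":0.12},{"roll":0.12},{"roll":0.12},{"roll":0.12},{"roll":0.12},{"roll":0.12},{"roll":0.12},{"roll":0.12},{"roll":0.12},{"roll":0.12}]' 50
```

```text
50 200 [0.633 0.178 0.135]
28 250 [0.552 0.222 0.135]
95 145 [0.726 0.095 0.117]
430 140 [ 0.618 -0.479  0.17 ]$[0]: bad value
$[0]: bad value
```

```bash
python3 -m handwheel '[{"tx":0,"ty":0,"tz":-35,"roll":0},{"tx":0,"ty":0,"tz":-35,"roll":0.1}]'; python3 -m handwheel '[{"tz":-20.0}]'; python3 -m handwheel --help | head -30
```

```text
t: 0.27
tool_pos: [0.2577, 0.5672, 0.2976]
tool_rot: [-0.82, -3.03, 0.013]
contact_force: [-0.2, 1.7, 1.2]
opening: 0.0856
grip_force: 0.0$[0]: bad value
invalid input: not JSON, or not a number
```

All four keys are needed in every row.

```bash
python3 -m handwheel '[{"tx":0,"ty":0,"tz":-10,"roll":0.12},{"tx":0,"ty":0,"tz":0,"roll":0.12},{"tx":0,"ty":0,"tz":0,"roll":0.12},{"tx":0,"ty":0,"tz":0,"roll":0.12},{"tx":0,"ty":0,"tz":0,"roll":0.12},{"tx":0,"ty":0,"tz":0,"roll":0.12},{"tx":0,"ty":0,"tz":0,"roll":0.12},{"tx":0,"ty":0,"tz":0,"roll":0.12},{"tx":0,"ty":0,"tz":0,"roll":0.12},{"tx":0,"ty":0,"tz":0,"roll":0.12}]' 40 >/dev/null
python3 -m handwheel '[{"tx":0,"ty":0,"tz":0,"roll":0.12},{"tx":0,"ty":0,"tz":0,"roll":0.12},{"tx":0,"ty":0,"tz":0,"roll":0.12},{"tx":0,"ty":0,"tz":0,"roll":0.12},{"tx":0,"ty":0,"tz":0,"roll":0.12},{"tx":0,"ty":0,"tz":0,"roll":0.12},{"tx":0,"ty":0,"tz":0,"roll":0.12},{"tx":0,"ty":0,"tz":0,"roll":0.12},{"tx":0,"ty":0,"tz":0,"roll":0.12},{"tx":0,"ty":0,"tz":0,"roll":0.12},{"tx":0,"ty":0,"tz":0,"roll":0.1}]'
cat >> h.py <<'E'
def go(target,yaw):
    o=ctrl.get_obs(); M=R.from_rotvec(o['tool_rot']).as_matrix()
    yw=np.arctan2(M[1,1],M[0,1]); w=(yaw-yw+np.pi)%(2*np.pi)-np.pi
    print('q',o['q'].round(2),'pos',np.round(o['tool_pos'],4),'tilt',(M[:,2]).round(4),'yaw %.4f'%yw,'roll needed %.4f'%(-w))
    print('shift tool mm now-axes',(M.T@(np.array(target)-o['tool_pos'])*1000).round(1), 'F',np.round(o['contact_force'],1),'open',o['opening'],'t',o['t'])
E
python3 -c "
from h import *
go((.5209,-.2857,.2),-1.461)"
```

```text
t: 2.02
tool_pos: [0.2586, 0.5687, 0.3105]
tool_rot: [3.136, 0.171, -0.001]
contact_force: [-0.1, 0.4, 0.1]
opening: 0.0403
grip_force: 0.0
q [ 1.02  0.02  1.52 -0.    1.61  2.49] pos [0.2586 0.5687 0.3105] tilt [-6.0e-04 -1.1e-03 -1.0e+00] yaw -1.4616 roll needed -0.0006
shift tool mm now-axes [167.8 877.7 111.3] F [-0.1  0.4  0.1] open 0.04033476829830571 t 2.0167
```

```bash
python3 -m handwheel '[{"tx":7,"ty":36,"tz":0,"roll":0},{"tx":7,"ty":36,"tz":0,"roll":0},{"tx":7,"ty":36,"tz":0,"roll":0},{"tx":7,"ty":36,"tz":0,"roll":0},{"tx":7,"ty":36,"tz":0,"roll":0},{"tx":7,"ty":36,"tz":0,"roll":0},{"tx":7,"ty":36,"tz":0,"roll":0},{"tx":7,"ty":36,"tz":0,"roll":0},{"tx":7,"ty":36,"tz":0,"roll":0},{"tx":7,"ty":36,"tz":0,"roll":0},{"tx":7,"ty":36,"tz":0,"roll":0},{"tx":7,"ty":36,"tz":0,"roll":0}]' >/dev/null
python3 -m handwheel '[{"tx":7,"ty":36,"tz":0,"roll":0},{"tx":7,"ty":36,"tz":0,"roll":0},{"tx":7,"ty":36,"tz":0,"roll":0},{"tx":7,"ty":36,"tz":0,"roll":0},{"tx":7,"ty":36,"tz":0,"roll":0},{"tx":7,"ty":36,"tz":0,"roll":0},{"tx":7,"ty":36,"tz":0,"roll":0},{"tx":7,"ty":36,"tz":10,"roll":0},{"tx":7,"ty":36,"tz":20,"roll":0},{"tx":7,"ty":36,"tz":20,"roll":0},{"tx":0,"ty":0,"tz":20,"roll":0},{"tx":0,"ty":0,"tz":20,"roll":0}]' 30 >/dev/null
python3 -c "
from h import *
go((.5209,-.2857,.037),-1.461)"
```

```text
q [-0.52 -0.14  1.82 -0.    1.46  0.94] pos [ 0.5021 -0.2019  0.2195] tilt [-1.6e-03  9.0e-04 -1.0e+00] yaw -1.4591 roll needed 0.0019
shift tool mm now-axes [  9.6  85.6 182.4] F [-0.4  0.5  0. ] open 0.02984179133790145 t 4.0167
```

```bash
python3 -m handwheel '[{"tx":4,"ty":30,"tz":0,"roll":0},{"tx":4,"ty":30,"tz":0,"roll":0},{"tx":2,"ty":25,"tz":10,"roll":0},{"tx":0,"ty":0,"tz":25,"roll":0},{"tx":0,"ty":0,"tz":30,"roll":0},{"tx":0,"ty":0,"tz":30,"roll":0},{"tx":0,"ty":0,"tz":20,"roll":0},{"tx":0,"ty":0,"tz":0,"roll":0}]'
python3 - <<'E'
from h import *
go((.5209,-.2857,.037),-1.461)
im,d=snap('side')
c=im[120:250,110:270,::-1]; cv2.imwrite('pics/s1.png',cv2.resize(c,None,fx=4.5,fy=4.5,interpolation=cv2.INTER_CUBIC))
E
```

```text
t: 4.68
tool_pos: [0.5183, -0.2809, 0.0997]
tool_rot: [-3.129, -0.179, 0.014]
contact_force: [-0.7, -0.0, -0.5]
opening: 0.0302
grip_force: 0.0
q [-0.62  0.09  1.8  -0.    1.26  0.83] pos [ 0.5183 -0.2809  0.0997] tilt [-0.0094  0.0068 -0.9999] yaw -1.4563 roll needed 0.0047
shift tool mm now-axes [ 2.5  5.6 62.7] F [-0.7 -0.  -0.5] open 0.03019717863313031 t 4.6833
```

View pics/s1.png

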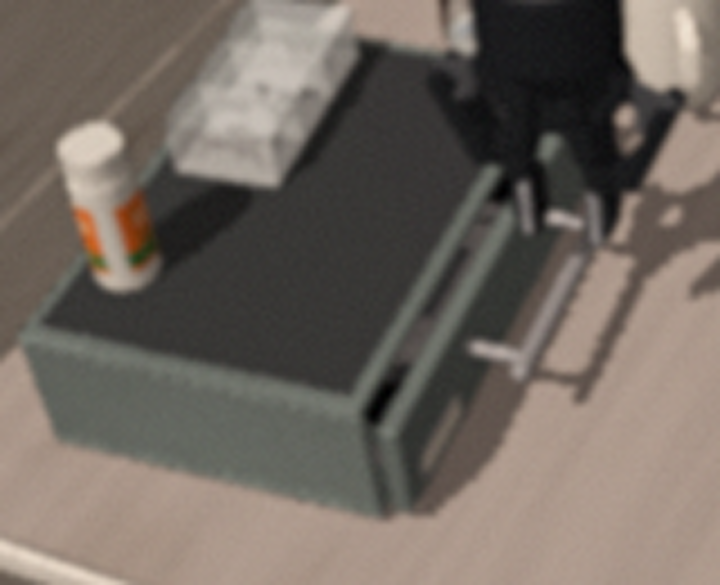

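The side crop shows the open fingers above the bar (about (590,235) and (530,225)) with the drawer slightly open. I'll correct by 6 mm and descend.

```bash
python3 -m handwheel '[{"tx":2,"ty":6,"tz":0,"roll":0},{"tx":0,"ty":0,"tz":10,"roll":0},{"tx":0,"ty":0,"tz":12,"roll":0},{"tx":0,"ty":0,"tz":12,"roll":0},{"tx":0,"ty":0,"tz":12,"roll":0},{"tx":0,"ty":0,"tz":12,"roll":0},{"tx":0,"ty":0,"tz":4,"roll":0},{"tx":0,"ty":0,"tz":0,"roll":0}]'
python3 -m handwheel '[{"tx":0,"ty":0,"tz":0,"roll":0},{"tx":0,"ty":0,"tz":0,"roll":0},{"tx":0,"ty":0,"tz":0,"roll":0},{"tx":0,"ty":0,"tz":0,"roll":0},{"tx":0,"ty":0,"tz":0,"roll":0},{"tx":0,"ty":0,"tz":0,"roll":0}]' 0 40
python3 -c "
from h import *
go((.5209,-.2857,.037),-1.461)"
```

```text
t: 5.4
tool_pos: [0.5234, -0.2881, 0.0419]
tool_rot: [-3.134, -0.18, 0.005]
contact_force: [-0.9, 0.0, 0.1]
opening: 0.0301
grip_force: 0.0
t: 5.9
tool_pos: [0.5247, -0.289, 0.0445]
tool_rot: [-3.136, -0.18, -0.0]
contact_force: [-0.9, 1.0, -1.7]
opening: 0.0093
grip_force: 39.0
q [-0.63  0.18  1.81  0.    1.16  0.83] pos [ 0.5247 -0.289   0.0445] tilt [ 0.e+00  1.e-04 -1.e+00] yaw -1.4560 roll needed 0.0050
shift tool mm now-axes [-3.4 -3.7  7.5] F [-0.9  1.  -1.7] open 0.00929383932624692 t 5.9
```

Bar gripped. I'll pull along -ty now.

```bash
python3 -m handwheel '[{"tx":0,"ty":-5,"tz":0,"roll":0},{"tx":0,"ty":-10,"tz":0,"roll":0},{"tx":0,"ty":-12,"tz":0,"roll":0},{"tx":0,"ty":-12,"tz":0,"roll":0},{"tx":0,"ty":-12,"tz":0,"roll":0},{"tx":0,"ty":-12,"tz":0,"roll":0},{"tx":0,"ty":-12,"tz":0,"roll":0},{"tx":0,"ty":-12,"tz":0,"roll":0},{"tx":0,"ty":-12,"tz":0,"roll":0},{"tx":0,"ty":-10,"tz":0,"roll":0},{"tx":0,"ty":-5,"tz":0,"roll":0},{"tx":0,"ty":0,"tz":0,"roll":0}]'
python3 -m handwheel '[{"tx":0,"ty":-4,"tz":0,"roll":0},{"tx":0,"ty":-4,"tz":0,"roll":0},{"tx":0,"ty":-4,"tz":0,"roll":0},{"tx":0,"ty":-4,"tz":0,"roll":0},{"tx":0,"ty":0,"tz":0,"roll":0}]'
```

```text
t: 6.9
tool_pos: [0.5117, -0.1739, 0.0445]
tool_rot: [-3.134, -0.182, -0.0]
contact_force: [3.0, 2.9, -3.6]
opening: 0.0094
grip_force: 39.7
t: 7.32
tool_pos: [0.51, -0.1591, 0.0445]
tool_rot: [-3.135, -0.18, -0.001]
contact_force: [5.3, 2.0, -3.6]
opening: 0.0091
grip_force: 39.7
```

```bash
python3 -m handwheel '[{"tx":0,"ty":-3,"tz":0,"roll":0},{"tx":0,"ty":-3,"tz":0,"roll":0},{"tx":0,"ty":0,"tz":0,"roll":0},{"tx":0,"ty":0,"tz":0,"roll":0}]'
python3 -m handwheel '[{"tx":0,"ty":-3,"tz":0,"roll":0},{"tx":0,"ty":0,"tz":0,"roll":0},{"tx":0,"ty":0,"tz":0,"roll":0}]'
```

```text
t: 7.65
tool_pos: [0.5094, -0.1535, 0.0445]
tool_rot: [-3.136, -0.18, -0.001]
contact_force: [4.5, 1.5, -4.7]
opening: 0.0094
grip_force: 39.7
t: 7.9
tool_pos: [0.5093, -0.1523, 0.0445]
tool_rot: [3.133, 0.18, 0.002]
contact_force: [4.5, -3.6, -7.0]
opening: 0.009
grip_force: 39.6
```

```bash
python3 -m handwheel '[{"tx":0,"ty":-3,"tz":0,"roll":0},{"tx":0,"ty":0,"tz":0,"roll":0},{"tx":0,"ty":0,"tz":0,"roll":0}]'
python3 -m handwheel '[{"tx":0,"ty":3,"tz":0,"roll":0},{"tx":0,"ty":0,"tz":0,"roll":0},{"tx":0,"ty":0,"tz":0,"roll":0},{"tx":0,"ty":0,"tz":0,"roll":0}]' 28
python3 -m handwheel '[{"tx":0,"ty":0,"tz":-20,"roll":0},{"tx":0,"ty":0,"tz":-30,"roll":0},{"tx":0,"ty":0,"tz":-35,"roll":0},{"tx":0,"ty":-20,"tz":-35,"roll":0},{"tx":0,"ty":-35,"tz":-35,"roll":0},{"tx":-10,"ty":-35,"tz":0,"roll":0},{"tx":-20,"ty":-35,"tz":0,"roll":0},{"tx":-35,"ty":0,"tz":0,"roll":0},{"tx":-35,"ty":0,"tz":0,"roll":0},{"tx":0,"ty":0,"tz":0,"roll":0}]' 40
python3 - <<'E'
from h import *
im,d=snap('top','top1.png'); snap('side')
cv2.imwrite('pics/c3.png',cv2.resize(im[130:300,240:380,::-1],None,fx=3.5,fy=3.5,interpolation=cv2.INTER_CUBIC))
E
```

```text
t: 8.15
tool_pos: [0.5093, -0.1522, 0.0446]
tool_rot: [3.127, 0.18, 0.004]
contact_force: [7.0, -15.1, -11.5]
opening: 0.0092
grip_force: 39.4
t: 8.48
tool_pos: [0.5085, -0.1508, 0.0446]
tool_rot: [-3.136, -0.18, 0.001]
contact_force: [0.5, -0.8, 0.1]
opening: 0.0281
grip_force: 0.0
t: 9.32
tool_pos: [0.3911, -0.0425, 0.1928]
tool_rot: [3.136, 0.182, -0.003]
contact_force: [-0.3, -0.1, -0.2]
opening: 0.0401
grip_force: 0.0
```

View pics/c3.png

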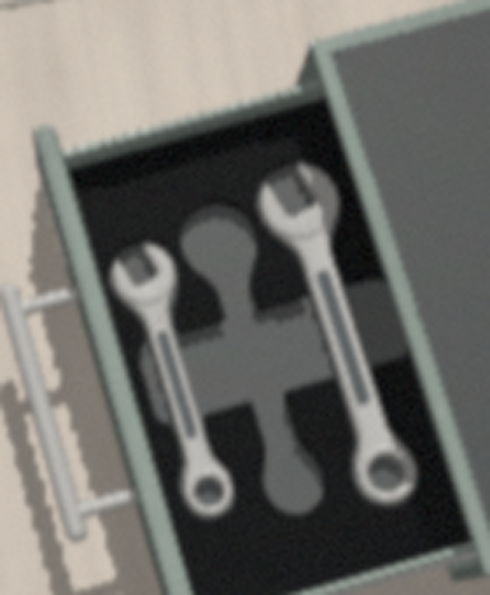

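The crop shows the drawer fully open and the empty nest with its jaw circle at about (219,243) and ring circle at (293,484). Its ends are near (213,206) and (298,515), and the bar runs from (10,288) to (77,535).

```bash
python3 - <<'E'
from h import *
im,d=load('top')
c3=lambda x,y,z: at_z('top',240+(x+.5)/3.5-.5,130+(y+.5)/3.5-.5,z)
H=[c3(*q,.0595) for q in ((10,290),(77,535))]; print('bar',np.round(H,4),np.mean(H,0).round(4)); e=H[0]-H[1]; print(np.linalg.norm(e),np.arctan2(e[1],e[0]))
e=e/np.linalg.norm(e); n=np.array([e[1],-e[0]])
print('tool minus image bar, along x_chest', (np.array([.5093,-.1522])-np.mean(H,0)[:2])@n)
J,Rg=c3(219,243,.033),c3(293,484,.033); e=(J-Rg)[:2]; print('J',J,'R',Rg,np.linalg.norm(e),np.arctan2(e[1],e[0])); e/=np.linalg.norm(e)
print('mid from ring',Rg[:2]+.0715*e,'mid from jaw',J[:2]-.0665*e)
print('ends mid',(c3(213,206,.034)+c3(298,515,.034))/2, np.linalg.norm(c3(213,206,.034)-c3(298,515,.034)))
# segment the spanners on bench (bright vs bench unsuitable); middle spanner via depth/edges crop
c=im[250:320,115:215]; print(c.reshape(-1,3).mean(0))
cv2.imwrite('pics/c4.png',cv2.resize(c[:,:,::-1],None,fx=8,fy=8,interpolation=cv2.INTER_CUBIC))
E
```

```text
bar [[ 0.5712 -0.1465  0.0595]
 [ 0.4391 -0.1601  0.0595]] [ 0.5051 -0.1533  0.0595]
0.13287054445590585 0.10252193218534841
tool minus image bar, along x_chest -0.0006920462155896115
J [ 0.58352473 -0.26272404  0.033     ] R [ 0.44787611 -0.27757198  0.033     ] 0.1364588216041339 0.10902473196584442
mid from ring [ 0.51895159 -0.26979214] mid from jaw [ 0.51741956 -0.26995983]
ends mid [ 0.51780312 -0.27006739  0.034     ] 0.17357378455055653
[162.85771429 133.23257143 122.803     ]
```

View pics/c4.png

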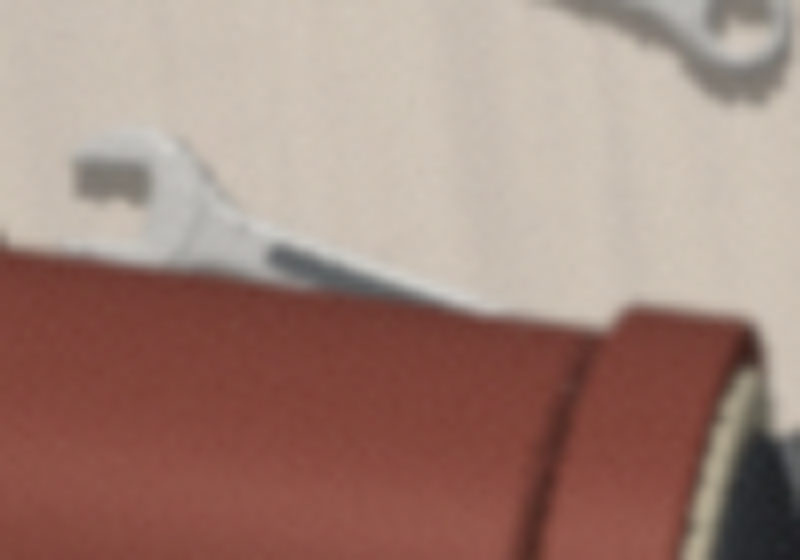

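The arm hides the spanner in this crop, so I'll use the first measurements: middle (0.4655,0.0263), yaw 1.085. The nest is at (0.518,-0.270), yaw 0.108.

```bash
python3 -m handwheel '[{"tx":0,"ty":0,"tz":0,"roll":-0.12},{"tx":0,"ty":0,"tz":0,"roll":-0.12},{"tx":0,"ty":0,"tz":0,"roll":-0.12},{"tx":0,"ty":0,"tz":0,"roll":-0.12},{"tx":0,"ty":0,"tz":0,"roll":-0.12},{"tx":0,"ty":0,"tz":0,"roll":-0.12},{"tx":0,"ty":0,"tz":0,"roll":-0.12},{"tx":0,"ty":0,"tz":0,"roll":-0.12},{"tx":0,"ty":0,"tz":0,"roll":0}]' >/dev/null
python3 -c "
from h import *
go((.4655,.0263,.06),-.486)"
```

```text
q [-0.3  -0.51  2.15  0.    1.51  0.2 ] pos [ 0.3967 -0.0439  0.1941] tilt [-5.e-04  3.e-04 -1.e+00] yaw -0.4941 roll needed -0.0081
shift tool mm now-axes [ 94.4  27.4 134.1] F [-0.1  0.4 -0.1] open 0.0399736899726691 t 10.1667
```

```bash
python3 -m handwheel '[{"tx":24,"ty":7,"tz":0,"roll":-0.008},{"tx":24,"ty":7,"tz":0,"roll":0},{"tx":24,"ty":7,"tz":0,"roll":0},{"tx":22,"ty":6,"tz":0,"roll":0},{"tx":0,"ty":0,"tz":25,"roll":0},{"tx":0,"ty":0,"tz":30,"roll":0},{"tx":0,"ty":0,"tz":30,"roll":0},{"tx":0,"ty":0,"tz":30,"roll":0},{"tx":0,"ty":0,"tz":19,"roll":0},{"tx":0,"ty":0,"tz":0,"roll":0},{"tx":0,"ty":0,"tz":0,"roll":0}]' >/dev/null
python3 - <<'E'
from h import *
go((.4655,.0263,.003),-.486)
im,d=snap('side'); cv2.imwrite('pics/s2.png',cv2.resize(im[170:290,280:440,::-1],None,fx=5,fy=5,interpolation=cv2.INTER_CUBIC))
E
```

```text
q [-0.1  -0.16  2.12  0.    1.18  0.39] pos [0.4635 0.0266 0.0589] tilt [-3.1e-03  4.0e-04 -1.0e+00] yaw -0.4899 roll needed -0.0039
shift tool mm now-axes [ 0.8  2.1 55.9] F [ 0.6  1.1 -0. ] open 0.040152168881274986 t 11.0833
```

View pics/s2.png

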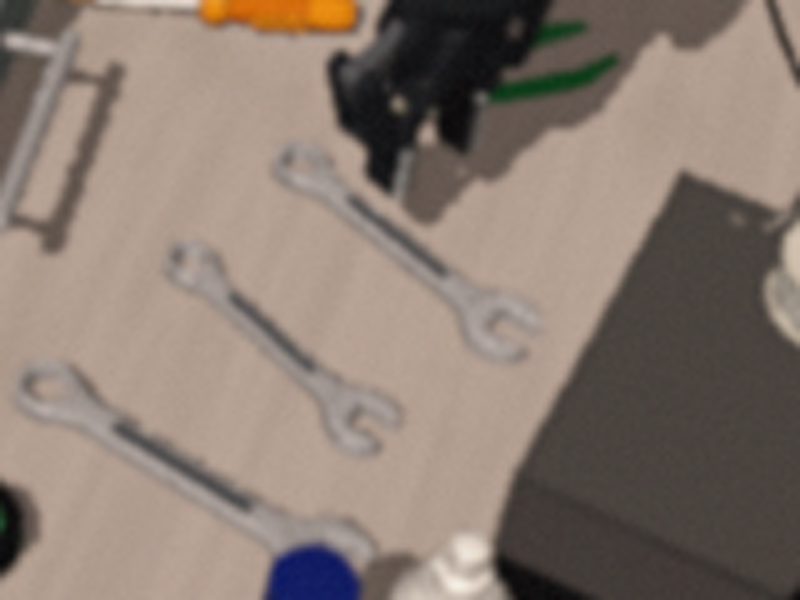

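The side crop shows the middle spanner with its ring at about (306,165) and its strip from (350,197) to (446,276). The fingers are above it. I'll cross-check its position.

```bash
python3 - <<'E'
from h import *
s=lambda x,y,z: at_z('side',280+(x+.5)/5-.5,170+(y+.5)/5-.5,z)
C=s(306,166,.011);A=s(350,197,.0095);B=s(446,276,.0095);e=(B-A)[:2];y=np.arctan2(e[1],e[0]);e/=np.linalg.norm(e)
print(C,(A+B)/2,y,C[:2]+.0715*e)
E
```

```text
[ 0.43784627 -0.03224553  0.011     ] [0.4645118  0.02316243 0.0095    ] 1.0629263487338578 [0.47261795 0.03022991]
```

The strip midpoint agrees in both cameras, so I'll descend.

```bash
python3 -m handwheel '[{"tx":1,"ty":2,"tz":12,"roll":0},{"tx":0,"ty":0,"tz":12,"roll":0},{"tx":0,"ty":0,"tz":12,"roll":0},{"tx":0,"ty":0,"tz":10,"roll":0},{"tx":0,"ty":0,"tz":6,"roll":0},{"tx":0,"ty":0,"tz":0,"roll":0},{"tx":0,"ty":0,"tz":0,"roll":0}]' 36
python3 -c "
from h import *
go((.4655,.0263,.0025),-.486)"
```

```text
t: 11.72
tool_pos: [0.4666, 0.0263, 0.0085]
tool_rot: [2.692, 1.618, 0.001]
contact_force: [0.1, 0.4, 0.5]
opening: 0.0361
grip_force: 0.0
q [-0.1  -0.07  2.14 -0.    1.07  0.39] pos [0.4666 0.0263 0.0085] tilt [ 8.e-04 -1.e-04 -1.e+00] yaw -0.4883 roll needed -0.0023
shift tool mm now-axes [-0.6 -1.   6. ] F [0.1 0.4 0.5] open 0.03612686505796845 t 11.7167
```

```bash
python3 -m handwheel '[{"tx":0,"ty":-1,"tz":3,"roll":0},{"tx":0,"ty":0,"tz":3,"roll":0},{"tx":0,"ty":0,"tz":0,"roll":0},{"tx":0,"ty":0,"tz":0,"roll":0}]'
python3 -m handwheel '[{"tx":0,"ty":0,"tz":0,"roll":0},{"tx":0,"ty":0,"tz":0,"roll":0},{"tx":0,"ty":0,"tz":0,"roll":0},{"tx":0,"ty":0,"tz":0,"roll":0},{"tx":0,"ty":0,"tz":0,"roll":0},{"tx":0,"ty":0,"tz":0,"roll":0},{"tx":0,"ty":0,"tz":0,"roll":0}]' 0 50
python3 -m handwheel '[{"tx":0,"ty":0,"tz":-5,"roll":0},{"tx":0,"ty":0,"tz":-15,"roll":0},{"tx":0,"ty":0,"tz":-25,"roll":0},{"tx":0,"ty":0,"tz":-30,"roll":0},{"tx":0,"ty":0,"tz":-30,"roll":0},{"tx":0,"ty":0,"tz":-15,"roll":0},{"tx":0,"ty":0,"tz":0,"roll":0},{"tx":0,"ty":0,"tz":0,"roll":0}]'
python3 -c "
from h import *
go((.518,-.27,.2),-1.463)"
```

```text
t: 12.05
tool_pos: [0.4651, 0.0269, 0.0019]
tool_rot: [-2.692, -1.619, -0.0]
contact_force: [0.7, -1.0, -0.2]
opening: 0.0359
grip_force: 0.0
t: 12.63
tool_pos: [0.4656, 0.0268, 0.0023]
tool_rot: [2.692, 1.619, 0.001]
contact_force: [-0.3, -1.0, 3.0]
opening: 0.0115
grip_force: 50.1
t: 13.3
tool_pos: [0.4653, 0.0269, 0.1221]
tool_rot: [2.692, 1.619, 0.001]
contact_force: [-0.7, 0.5, -1.4]
opening: 0.0117
grip_force: 49.6
q [-0.1  -0.25  2.08  0.    1.31  0.39] pos [0.4653 0.0269 0.1221] tilt [ 1.e-03 -1.e-04 -1.e+00] yaw -0.4880 roll needed 0.9750
shift tool mm now-axes [-237.5  185.9  -77.9] F [-0.7  0.5 -1.4] open 0.011719521337343468 t 13.3
```

```bash
python3 -m handwheel '[{"tx":0,"ty":0,"tz":-10,"roll":0.1},{"tx":0,"ty":0,"tz":-10,"roll":0.1},{"tx":0,"ty":0,"tz":-10,"roll":0.1},{"tx":0,"ty":0,"tz":-10,"roll":0.1},{"tx":0,"ty":0,"tz":0,"roll":0.1},{"tx":0,"ty":0,"tz":0,"roll":0.1},{"tx":0,"ty":0,"tz":0,"roll":0.1},{"tx":0,"ty":0,"tz":0,"roll":0.1},{"tx":0,"ty":0,"tz":0,"roll":0.1},{"tx":0,"ty":0,"tz":0,"roll":0.075},{"tx":0,"ty":0,"tz":0,"roll":0}]'
python3 -c "
from h import *
go((.518,-.27,.1),-1.463)"
```

```text
t: 14.22
tool_pos: [0.4634, 0.027, 0.1587]
tool_rot: [-3.136, -0.167, 0.008]
contact_force: [0.9, 0.0, -1.7]
opening: 0.0119
grip_force: 49.6
q [-0.1  -0.29  2.05  0.    1.39  1.36] pos [0.4634 0.027  0.1587] tilt [-5.4e-03  6.0e-04 -1.0e+00] yaw -1.4642 roll needed -0.0012
shift tool mm now-axes [ 23.  301.2  58.3] F [ 0.9  0.  -1.7] open 0.011923717986516204 t 14.2167
```

```bash
python3 -m handwheel '[{"tx":3,"ty":15,"tz":0,"roll":0},{"tx":2,"ty":28,"tz":0,"roll":0},{"tx":2,"ty":28,"tz":0,"roll":0},{"tx":2,"ty":28,"tz":0,"roll":0},{"tx":2,"ty":28,"tz":0,"roll":0},{"tx":2,"ty":28,"tz":0,"roll":0},{"tx":2,"ty":28,"tz":0,"roll":0},{"tx":2,"ty":28,"tz":0,"roll":0},{"tx":2,"ty":28,"tz":0,"roll":0},{"tx":2,"ty":28,"tz":0,"roll":0},{"tx":2,"ty":26,"tz":0,"roll":0},{"tx":0,"ty":8,"tz":0,"roll":0}]' >/dev/null
python3 -m handwheel '[{"tx":0,"ty":0,"tz":0,"roll":0},{"tx":0,"ty":0,"tz":0,"roll":0}]' >/dev/null
python3 -c "
from h import *
go((.518,-.27,.1),-1.463)"
```

```text
q [-0.61  0.01  1.77  0.    1.36  0.86] pos [ 0.5196 -0.2691  0.1602] tilt [-0.0025  0.0024 -1.    ] yaw -1.4626 roll needed 0.0004
shift tool mm now-axes [-1.6  0.9 60.2] F [-1.1 -0.5 -1. ] open 0.01208800630950346 t 15.3833
```

```bash
python3 -m handwheel '[{"tx":-1.5,"ty":1,"tz":20,"roll":0},{"tx":0,"ty":0,"tz":25,"roll":0},{"tx":0,"ty":0,"tz":25,"roll":0},{"tx":0,"ty":0,"tz":20,"roll":0},{"tx":0,"ty":0,"tz":5,"roll":0},{"tx":0,"ty":0,"tz":0,"roll":0},{"tx":0,"ty":0,"tz":0,"roll":0}]' >/dev/null
python3 - <<'E'
from h import *
go((.518,-.27,.06),-1.463)
im,d=snap('top'); im2,_=snap('side')
a=cv2.resize(im[130:300,240:380,::-1],None,fx=3.5,fy=3.5,interpolation=cv2.INTER_CUBIC)
b=cv2.resize(im2[110:260,180:260,::-1],None,fx=3.8,fy=3.9667,interpolation=cv2.INTER_CUBIC)
print(a.shape,b.shape); cv2.imwrite('pics/c5.png',np.hstack([a,b]))
E
```

```text
q [-0.61  0.12  1.83  0.    1.19  0.85] pos [ 0.5193 -0.2703  0.0674] tilt [ 3.e-04 -0.e+00 -1.e+00] yaw -1.4617 roll needed 0.0013
shift tool mm now-axes [-1.3 -0.4  7.4] F [-0.1 -0.1  0. ] open 0.01183804814446626 t 15.9667
(595, 490, 3) (595, 304, 3)
```

View pics/c5.png

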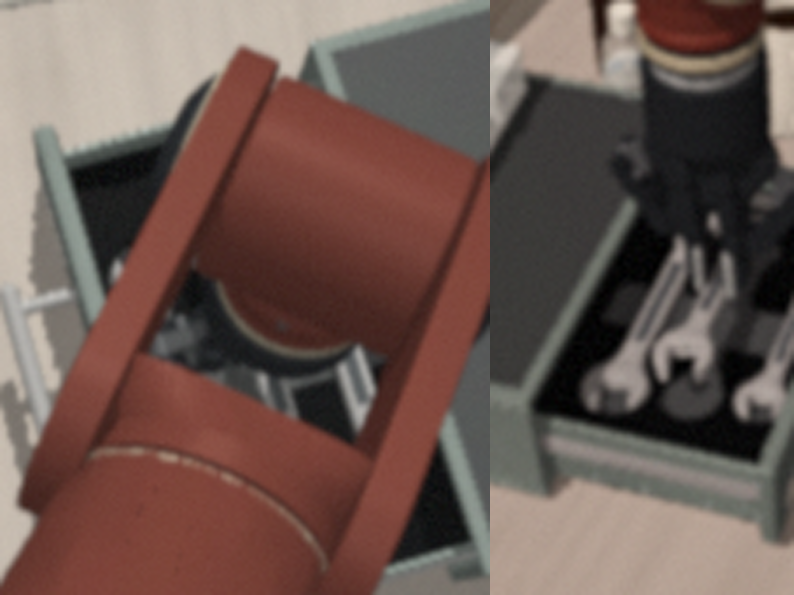

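The arm hides the nest from the top. The side view shows the jaw head at (685,350) above the nest's jaw pocket at (692,395), and they look aligned. I'll use the neighbouring spanners to refine the nest's middle.

```bash
python3 - <<'E'
from h import *
c3=lambda x,y,z: at_z('top',240+(x+.5)/3.5-.5,130+(y+.5)/3.5-.5,z)[:2]
b=lambda x,y,z: at_z('side',180+(x-490+.5)/3.8-.5,110+(y+.5)/3.967-.5,z)[:2]
e=np.array([np.cos(.108),np.sin(.108)]); N=np.array([.518,-.27])
for r,s,k in (((209,490),((163,333),(192,435)),.063),((384,471),((322,271),(365,403)),.080)):
    m=c3(*r,.041)+k*e; sm=(c3(*s[0],.0395)+c3(*s[1],.0395))/2
    print('mid along y vs N',(m-N)@e,'strip mid',(sm-N)@e)
print('loose strip mid vs grasp-TCP along axis',(np.array([.4644,.0229])-[.4656,.0268])@[.467,.884])
# side: jaw tips held vs nest circle centre
print('nest jaw circle from side',(b(692,395,.031)-N)@e,(b(692,395,.031)-N)@[e[1],-e[0]])
E
```

```text
mid along y vs N 0.0011508696031307985 strip mid -0.0030267371551029017
mid along y vs N 0.0023128173643187184 strip mid -0.0029009009847733185
loose strip mid vs grasp-TCP along axis -0.004008000000000017
nest jaw circle from side 0.06282505040174152 0.0004115968336261891
```

```bash
python3 -m handwheel '[{"tx":0,"ty":-0.5,"tz":7,"roll":0},{"tx":0,"ty":0,"tz":7,"roll":0},{"tx":0,"ty":0,"tz":5,"roll":0},{"tx":0,"ty":0,"tz":3,"roll":0},{"tx":0,"ty":0,"tz":0,"roll":0},{"tx":0,"ty":0,"tz":0,"roll":0}]'
python3 -m handwheel '[{"tx":0,"ty":0,"tz":2,"roll":0},{"tx":0,"ty":0,"tz":2,"roll":0},{"tx":0,"ty":0,"tz":2,"roll":0},{"tx":0,"ty":0,"tz":0,"roll":0},{"tx":0,"ty":0,"tz":0,"roll":0}]'
python3 -c "
from h import *
go((.519,-.2698,.0325),-1.463)"
```

```text
t: 16.57
tool_pos: [0.5187, -0.2704, 0.0444]
tool_rot: [-3.136, -0.169, 0.001]
contact_force: [1.2, -0.7, -0.9]
opening: 0.0116
grip_force: 49.6
t: 16.98
tool_pos: [0.5189, -0.2705, 0.0387]
tool_rot: [-3.137, -0.169, 0.0]
contact_force: [-0.3, 0.6, -0.9]
opening: 0.0118
grip_force: 49.6
q [-0.61  0.16  1.85  0.    1.14  0.86] pos [ 0.5189 -0.2705  0.0387] tilt [-3.e-04  2.e-04 -1.e+00] yaw -1.4630 roll needed 0.0000
shift tool mm now-axes [ 0.2 -0.7  6.2] F [-0.3  0.6 -0.9] open 0.011823553324201354 t 16.9833
```

No contact 3.5 mm below the foam surface, so the spanner has entered the nest. I'll continue down.

```bash
python3 -m handwheel '[{"tx":0,"ty":0,"tz":2,"roll":0},{"tx":0,"ty":0,"tz":2,"roll":0},{"tx":0,"ty":0,"tz":1.5,"roll":0},{"tx":0,"ty":0,"tz":0,"roll":0},{"tx":0,"ty":0,"tz":0,"roll":0}]'
python3 -m handwheel '[{"tx":0,"ty":0,"tz":0.7,"roll":0},{"tx":0,"ty":0,"tz":0,"roll":0},{"tx":0,"ty":0,"tz":0,"roll":0}]'
```

```text
t: 17.4
tool_pos: [0.5189, -0.2705, 0.0332]
tool_rot: [-3.137, -0.169, 0.001]
contact_force: [-0.4, 0.1, -2.1]
opening: 0.0116
grip_force: 49.6
t: 17.65
tool_pos: [0.519, -0.2706, 0.0327]
tool_rot: [3.137, 0.169, -0.0]
contact_force: [0.1, -0.1, -0.6]
opening: 0.0115
grip_force: 49.6
```

```bash
python3 -m handwheel '[{"tx":0,"ty":0,"tz":0,"roll":0},{"tx":0,"ty":0,"tz":0,"roll":0},{"tx":0,"ty":0,"tz":0,"roll":0},{"tx":0,"ty":0,"tz":0,"roll":0},{"tx":0,"ty":0,"tz":-8,"roll":0},{"tx":0,"ty":0,"tz":-20,"roll":0},{"tx":0,"ty":0,"tz":-30,"roll":0},{"tx":0,"ty":0,"tz":-35,"roll":0},{"tx":0,"ty":0,"tz":-35,"roll":0}]' 28
python3 -m handwheel '[{"tx":0,"ty":-30,"tz":0,"roll":0},{"tx":0,"ty":-38,"tz":0,"roll":0},{"tx":0,"ty":-38,"tz":0,"roll":0},{"tx":-10,"ty":-38,"tz":0,"roll":0},{"tx":-25,"ty":-38,"tz":0,"roll":0},{"tx":-30,"ty":-20,"tz":0,"roll":0},{"tx":-38,"ty":0,"tz":0,"roll":0},{"tx":-38,"ty":0,"tz":0,"roll":0},{"tx":0,"ty":0,"tz":0,"roll":0},{"tx":0,"ty":0,"tz":0,"roll":0}]' 0
python3 - <<'E'
from h import *
im,d=snap('top')
cv2.imwrite('pics/c6.png',cv2.resize(im[130:300,240:380,::-1],None,fx=3.5,fy=3.5,interpolation=cv2.INTER_CUBIC))
E
```

```text
t: 18.4
tool_pos: [0.5185, -0.2702, 0.1621]
tool_rot: [-3.136, -0.169, 0.001]
contact_force: [1.1, 0.1, 0.4]
opening: 0.028
grip_force: 0.0
t: 19.23
tool_pos: [0.3587, -0.0878, 0.1614]
tool_rot: [3.135, 0.167, 0.005]
contact_force: [0.8, 0.8, 0.2]
opening: -0.0001
grip_force: 0.0
```

View pics/c6.png

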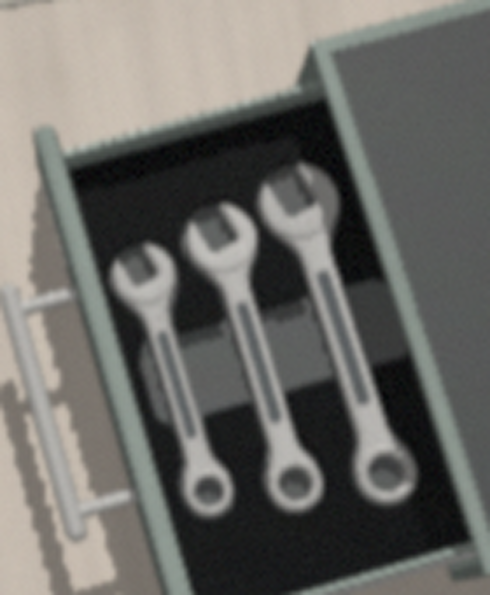

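The picture shows the 170 mm spanner seated between its neighbours (jaw (220,240), ring (294,482)), with the drawer still out. Now I'll push the drawer shut with closed fingers on the outside of the bar.

```bash
python3 -c "
from h import *
go((.503,-.107,.042),-1.463)"
```

```text
q [-0.44 -0.59  2.25  0.    1.48  1.02] pos [ 0.3597 -0.088   0.1617] tilt [ 0.0031 -0.0013 -1.    ] yaw -1.4637 roll needed -0.0007
shift tool mm now-axes [140.1  34.  120.2] F [0.4 0.2 0.3] open 8.697791966324408e-05 t 19.2833
```

```bash
python3 -m handwheel '[{"tx":20,"ty":5,"tz":0,"roll":0},{"tx":30,"ty":8,"tz":0,"roll":0},{"tx":30,"ty":8,"tz":0,"roll":0},{"tx":30,"ty":8,"tz":0,"roll":0},{"tx":30,"ty":5,"tz":20,"roll":0},{"tx":0,"ty":0,"tz":30,"roll":0},{"tx":0,"ty":0,"tz":30,"roll":0},{"tx":0,"ty":0,"tz":25,"roll":0},{"tx":0,"ty":0,"tz":15,"roll":0},{"tx":0,"ty":0,"tz":0,"roll":0},{"tx":0,"ty":0,"tz":0,"roll":0}]' >/dev/null
python3 -c "
from h import *
go((.503,-.107,.042),-1.463)"
```

```text
q [-0.35 -0.01  2.01  0.    1.14  1.11] pos [ 0.5027 -0.1064  0.0395] tilt [-0.0027  0.0011 -1.    ] yaw -1.4627 roll needed 0.0003
shift tool mm now-axes [ 0.2  0.6 -2.5] F [ 0.5 -0.3  0.5] open -0.00014475019626450874 t 20.2
```

```bash
python3 -m handwheel '[{"tx":0,"ty":8,"tz":0,"roll":0},{"tx":0,"ty":7,"tz":0,"roll":0},{"tx":0,"ty":4,"tz":0,"roll":0},{"tx":0,"ty":4,"tz":0,"roll":0},{"tx":0,"ty":4,"tz":0,"roll":0},{"tx":0,"ty":6,"tz":0,"roll":0},{"tx":0,"ty":8,"tz":0,"roll":0},{"tx":0,"ty":9,"tz":0,"roll":0},{"tx":0,"ty":9,"tz":0,"roll":0},{"tx":0,"ty":9,"tz":0,"roll":0},{"tx":0,"ty":9,"tz":0,"roll":0},{"tx":0,"ty":9,"tz":0,"roll":0}]'
python3 -m handwheel '[{"tx":0,"ty":9,"tz":0,"roll":0},{"tx":0,"ty":9,"tz":0,"roll":0},{"tx":0,"ty":9,"tz":0,"roll":0},{"tx":0,"ty":9,"tz":0,"roll":0},{"tx":0,"ty":9,"tz":0,"roll":0},{"tx":0,"ty":7,"tz":0,"roll":0},{"tx":0,"ty":5,"tz":0,"roll":0},{"tx":0,"ty":4,"tz":0,"roll":0},{"tx":0,"ty":0,"tz":0,"roll":0},{"tx":0,"ty":0,"tz":0,"roll":0}]'
python3 -c "
from h import *
go((.5203,-.2696,.04),-1.463)"
```

```text
t: 21.2
tool_pos: [0.5117, -0.1931, 0.0406]
tool_rot: [-3.137, -0.169, 0.0]
contact_force: [0.7, 2.7, 1.3]
opening: -0.0
grip_force: 1.1
t: 22.03
tool_pos: [0.5179, -0.2531, 0.0405]
tool_rot: [3.137, 0.169, -0.001]
contact_force: [-0.8, 0.9, 0.2]
opening: -0.0002
grip_force: 0.0
q [-0.58  0.13  1.87 -0.    1.14  0.88] pos [ 0.5179 -0.2531  0.0405] tilt [-5.e-04 -4.e-04 -1.e+00] yaw -1.4631 roll needed -0.0001
shift tool mm now-axes [ 0.6 16.7  0.5] F [-0.8  0.9  0.2] open -0.00016585374690619383 t 22.0333
```

```bash
python3 -m handwheel '[{"tx":0,"ty":4,"tz":0,"roll":0},{"tx":0,"ty":4,"tz":0,"roll":0},{"tx":0,"ty":4,"tz":0,"roll":0},{"tx":0,"ty":3,"tz":0,"roll":0},{"tx":0,"ty":0,"tz":0,"roll":0}]'
python3 -m handwheel '[{"tx":0,"ty":3,"tz":0,"roll":0},{"tx":0,"ty":0,"tz":0,"roll":0},{"tx":0,"ty":0,"tz":0,"roll":0}]'
python3 -m handwheel '[{"tx":0,"ty":2,"tz":0,"roll":0},{"tx":0,"ty":0,"tz":0,"roll":0},{"tx":0,"ty":0,"tz":0,"roll":0}]'
```

```text
t: 22.45
tool_pos: [0.5199, -0.2685, 0.0407]
tool_rot: [3.136, 0.169, 0.0]
contact_force: [-0.9, -0.5, 0.1]
opening: 0.0
grip_force: 0.0
t: 22.7
tool_pos: [0.5203, -0.2711, 0.0409]
tool_rot: [3.136, 0.169, 0.001]
contact_force: [-0.7, -0.6, 0.5]
opening: 0.0
grip_force: 0.0
t: 22.95
tool_pos: [0.5204, -0.2727, 0.0408]
tool_rot: [3.137, 0.169, 0.0]
contact_force: [-0.3, 0.0, -0.1]
opening: -0.0003
grip_force: 0.4
```

```bash
python3 -m handwheel '[{"tx":0,"ty":2,"tz":0,"roll":0},{"tx":0,"ty":2,"tz":0,"roll":0},{"tx":0,"ty":0,"tz":0,"roll":0},{"tx":0,"ty":0,"tz":0,"roll":0}]'
python3 -m handwheel '[{"tx":0,"ty":2,"tz":0,"roll":0},{"tx":0,"ty":0,"tz":0,"roll":0},{"tx":0,"ty":0,"tz":0,"roll":0}]'
```

```text
t: 23.28
tool_pos: [0.5204, -0.273, 0.0407]
tool_rot: [-3.129, -0.169, 0.003]
contact_force: [-1.8, 13.3, 8.0]
opening: 0.0
grip_force: 6.9
t: 23.53
tool_pos: [0.5204, -0.2731, 0.0407]
tool_rot: [-3.125, -0.169, 0.004]
contact_force: [-3.7, 18.6, 11.2]
opening: -0.0003
grip_force: 10.0
```

Hard stop at 19 N, so the drawer is shut. I'll back off, rise and check the bar in the image.

```bash
python3 -m handwheel '[{"tx":0,"ty":-8,"tz":0,"roll":0},{"tx":0,"ty":-15,"tz":0,"roll":0},{"tx":0,"ty":-25,"tz":0,"roll":0},{"tx":0,"ty":-25,"tz":-20,"roll":0},{"tx":0,"ty":-20,"tz":-30,"roll":0},{"tx":0,"ty":0,"tz":-35,"roll":0},{"tx":-20,"ty":-20,"tz":-35,"roll":0},{"tx":-35,"ty":-20,"tz":0,"roll":0},{"tx":-35,"ty":-20,"tz":0,"roll":0},{"tx":-30,"ty":0,"tz":0,"roll":0},{"tx":0,"ty":0,"tz":0,"roll":0},{"tx":0,"ty":0,"tz":0,"roll":0}]'
python3 - <<'E'
from h import *
a,_=load('top'); im,d=snap('top')
# expected bar when shut: top-of-bar brightness profile across bar normal through its centre
n=np.array([.108,-.994]); e=np.array([.994,.108]); B=np.array([.5225,-.2895])
for k in range(-8,12,2):
    v=[im[tuple(np.round(proj('top',np.r_[B+n*k*1e-3+e*s,.060])).astype(int)[::-1])].mean() for s in np.linspace(-.045,.045,15)]
    print(k,round(float(np.mean(v))),end=' | ')
E
```

```text
t: 24.53
tool_pos: [0.386, -0.1405, 0.1579]
tool_rot: [3.136, 0.168, 0.002]
contact_force: [-0.1, 0.4, 1.3]
opening: -0.0
grip_force: 0.0
-8 167 | -6 160 | -4 135 | -2 131 | 0 149 | 2 161 | 4 157 | 6 138 | 8 115 | 10 108 |
```

The bar sits at +2.5 mm, where it should be with the drawer fully shut (+2.3 mm). Handing in.

```bash
python3 -c "
from h import *
print(ctrl.finish_job())"
```

```text
the job is handed in; nothing more can be done
None
```

I put the 170 mm spanner in its nest, pushed the drawer shut, left the other two spanners untouched, and handed the job in at about 24.6 s; no verdict came back.

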